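Weight the glued panel over its hidden batten

ROBOT

A 7-joint arm with a two-finger parallel gripper is mounted at the origin on the work surface. World frame = base frame: x ahead of the robot, y to its left, z up, the work surface at z = 0. Lengths are in m, angles in rad, forces in N, time in s.
With the tool pointing down it reaches from about 0.4 to 0.85 m from the base axis. Payload 4.4 kg.
Tool frame: the origin (TCP) lies on the centre line of the jaws, within the pads' length; the fingertips stand 8 mm ahead of it and the grasp point (between the pads) lies 11 mm behind it (env.tip_extent is the distance from the TCP to the fingertips, in m); z points along the fingers, y is the line along which they close (so a half turn about z gives the same grasp; the last joint's range is limited). The gripper opens to 94 mm and grips with 3 to 60 N. Pads are 16 mm wide; open, the fingers measure 119 mm over their backs; the gripper's body (75 mm by 177 mm) begins 78 mm behind the grasp point.
Start: joints at [-1.333, 0.628, 0.038, 1.517, -0.027, 0.996, -0.02], TCP at [0.194, 0.62, 0.213] pointing down, gripper open.
Joint ranges: [-3.06, 3.06], [-0.37, 2.12], [-1.25, 1.32], [0.18, 2.47], [-1.1, 4.24], [0.23, 1.98], [-2.94, 2.94]. Speed limits (rad/s): [2.57, 2.57, 3.14, 3.14, 3.14, 3.14, 3.14].

INTERFACE

Orientations are given as a unit quaternion [w, x, y, z].
In Python, from plant import env gives the robot as it stands.
- The arm moves only by the shell command python3 -m crank 'ROWS' [FORCE]. ROWS is JSON, one flat list of numbers, 7 for each row, row after row: the turn, a rotation vector about the world's x, y, z in rad, then the shift along the world's x, y, z in mm, then the closure in counts, from 0 (fully open) to 255 (shut). A call has 1 to 20 rows; each row shifts and turns the commanded pose from where the row before left it; what a row does not reach is not made up. A row lasts 1/10 s, in which the tool goes at most 50 mm and 8.59 degrees, less where a joint would pass 70% of its speed; a pose out of reach is approached as far as the arm can. A call is refused whole if a number of a shift passes 50 or a number of a turn 0.15, either way. A call with a gripper value outside its range is refused whole. The fingers move at their own pace and stop on an object; FORCE is the grip in N (left out, the last holds). Time passes only in rows, so rows that do not move let the fingers close. It gives the time, the measured TCP pose, the force, the opening and the grip force at its end, in the units of the state.
- env.state(): the state, without advancing time (a new reading comes with each control period).
- env.get_image(name): name is "scene" or "top" or "wrist"; returns the picture (480x640x3 uint8, blue, green, red); there is no depth.
- env.get_calibration(name): a dict with "fovy" (degrees; the focal length in pixels is half the picture's height over the tangent of half this angle, whatever the lens; pixels are square), "cx", "cy" (the principal point, pixels), "dist" ([k1, k2, p1, p2, k3] as OpenCV has them; the pictures are not rectified), "position" and "attitude" of the camera in the world. Camera axes: x right, y down, z forward; pixel columns grow to the right and rows downward; lengths in m; the calibration is good to about 2 mm. A picture is of the moment at which its call begins: read the wrist's pose just before it. get_calibration takes no time and is no camera call; for the wrist camera it gives the pose at the moment of the call.
- env.job_done(): hands the job in; it is judged then, once.
Trained networks look in the newest picture that a camera, given by its name, has taken for a name from the list of things; names that differ only in an ending like _2 or _b are one class to them, and where a whole thing is asked for, a point or a joint stands for the part that bears it (a point fixed in the world has none). Each returns a list of dicts, best first, with "confidence" (0 to 1); they miss things now and then, are a little off and sometimes report something else, mostly with a low value. They report only what shows in the picture. A call takes as long as a camera call.
- env.look_for(camera, name): "pixel" ([column, row] in pixels, amid what is visible of it).
- env.tip_of(camera, name): "pixel" ([column, row] in pixels: a listed point, or the origin of a listed thing).
The state is a dict: "clock": time; "joints": joint angles; "joint_velocities": joint speeds; "joint_torque": joint torques, N m; "tool_pos": TCP position; "orientation": TCP orientation; "ft_force": force on the tool from outside, world axes, zero at the start; "wrist_torque": the same for the moment, N m; "opening": finger opening in m; "gripper_force": force on a finger pad.
Only numpy, scipy, OpenCV 4.12 (cv2) and the standard library are available. Lean on these libraries where they do the work, as an engineer would, in place of code of your own. Each camera call takes 0.05 s, during which the arm holds its last target. There are 200 camera calls.

TASK

The white slatted panel is glued to one batten hidden beneath it; everywhere else the slats are springy. First press along the panel with your fingertips, gently, until you find where it is firm, then pick up the blue weight by its orange handle and set it down softly over the batten, lengthwise along the slats and well within their length, so that it stands level on firm slats. Never let the weight push springy slats down, and leave everything else on the bench where it is.

Things in the scene. Friction and masses are not known exactly. Their poses are not given: they have to be found in the camera images.
- panel: Fixed panel on the bench: wooden tray 182 x 332 mm (x, y), rails 41 mm high, holding 20 white slats side by side, tops 50 mm high. Origin: centre of its underside. x runs along the slats, y across them, z up. One hidden batten, 38 mm wide (y) and 140 mm long (x), lies along x under the slats, its centreline anywhere in y -110..110 mm; it cannot be seen.
- panel_top (a point): Centre of the slatted top (crowns), 50 mm above the bench, axes as the panel. Round-topped slats cover x -75..75, y -150..150 mm, 15 mm wide each, on a flexible backing; the two end slats are fixed. Under a 5 N fingertip they sink about 6 to 10 mm where unbacked (less within 25 mm of batten or ends), but only about 2 mm (1.5 mm gap, then firm) where over the batten.
- weight: Blue steel bar 120 mm long (x), 50 mm wide (y), 20 mm high, about 0.92 kg, with an orange handle along x on two posts. Starts flat on the bench to the left or right of the panel. Origin at the centre of its underside; z up; the two ends are alike.
- weight_grip (a point): Centre of the weight's orange handle bar, 56 mm above the weight's underside. The bar is 100 mm long (along the weight's x), 16 mm wide (y) and 16 mm high; the gap below it to the bar of steel is 28 mm, between posts 68 mm apart.
- glue_bottle: White glue bottle with orange cap, diameter 60 mm, height 160 mm, standing on the side where the weight is not. Origin at the centre of its underside. Leave alone.
- offcut: Wooden block 90 x 60 x 40 mm (x, y, z). Origin at the centre of its underside. Leave alone.
- tape_roll: Yellow tape roll lying flat, outer diameter 110 mm, height 48 mm. Origin at the centre of its underside. Leave alone.
- hammer: Hammer lying beyond the panel, handle along its x axis. Leave alone.
- screwdriver: Screwdriver lying beyond the panel, along its x axis. Leave alone.

How it is judged:
On the way, in this order (a step that is already met when the one before it is completed fails the run):
1. The fingers press on the slats (over 3 N) before the weight is moved (contact force between the fingers and panel above 3 N and distance of weight from where it was at the start of the episode below 0.01 m), for 0.02 s.
2. The weight is lifted clear of the bench and above the panel's height (height (world z) of weight above 0.06 m), for 0.1 s.
At the end, for the whole second after the job is handed in: The weight stands on the slats, sunk less than 4 mm below their free height, tilted less than 0.08 rad, its length within 0.2 rad of the slats' direction and its centre within 30 mm of mid-length of the slats, at rest with its load on the panel (x of weight in the frame of panel_top between -0.03 and 0.03 m and y of weight in the frame of panel_top between -0.135 and 0.135 m and z of weight in the frame of panel_top between -0.004 and 0.002 m and angle between weight's own z axis and vertical below 0.08 rad and angle between the x axis of weight and the x axis of panel, either way round below 0.2 rad and linear speed of weight below 0.02 m/s and contact force between weight and panel above 5 N); the robot touches nothing.
It fails at once if The weight pushes springy slats down (its underside centre more than 5.5 mm below the slats' free height, over the panel) (x of weight in the frame of panel_top between -0.075 and 0.075 m and y of weight in the frame of panel_top between -0.15 and 0.15 m and z of weight in the frame of panel_top below -0.0055 m).
It fails at once if The weight is banged down on the panel (over 60 N) (contact force between weight and panel above 60 N).
It fails at once if The fingers press the panel with more than 80 N (contact force between the fingers and panel above 80 N).
It fails at once if A bystander is moved more than 30 mm (distance of any of glue_bottle, offcut, tape_roll, hammer, screwdriver from where it was at the start of the episode above 0.03 m).
It also fails if it takes over 72 s, if anything falls off the work surface, if the arm or the gripper's body presses on something with over 40 N, if the wrist force passes 120 N, or if a joint passes its speed limit or range.

## Working session

There is one attempt and no reset: what is moved stays moved. The work goes in short steps, Python scripts to look and compute and a shell command to move; the robot and the scene stay as the last step left them, time stands still between calls to the robot, and variables do not carry over. Pictures are saved under pics/ and viewed, at most 10 in all, crops included, and the job is handed in when it is done.

```bash
mkdir -p pics; ls; cat > h.py <<'E'
import numpy as np, cv2
from plant import env
from scipy.spatial.transform import Rotation as R
def cal(n):
    c=env.get_calibration(n); f=240/np.tan(np.radians(c['fovy'])/2)
    K=np.array([[f,0,c['cx']],[0,f,c['cy']],[0,0,1]]); a=np.array(c['attitude'],float)
    M=a if a.shape==(3,3) else R.from_quat(a,scalar_first=True).as_matrix()
    return K,np.array(c['dist'],float),M,np.array(c['position'])
def ray(n,px,z,C=None):
    K,d,M,p=C or cal(n)
    u=cv2.undistortPoints(np.array([[px]],float),K,d)[0,0]
    v=M@[u[0],u[1],1]; return p+v*(z-p[2])/v[2]
def proj(n,X,C=None):
    K,d,M,p=C or cal(n)
    return cv2.projectPoints((np.atleast_2d(X)-p)@M,np.zeros(3),np.zeros(3),K,d)[0][:,0]
E
python3 - <<'E'
from h import *
for n in('top','scene'):
    cv2.imwrite(f'pics/{n}0.png',env.get_image(n))
    print(n,env.get_calibration(n))
    for t,z in(('panel_top',.05),('weight_grip',.056),('weight',0),('panel',0),('glue_bottle',0),('offcut',0),('tape_roll',0)):
        for r in env.tip_of(n,t)[:2]: print(t,np.round(r['pixel']),round(r['confidence'],2),ray(n,r['pixel'],z).round(3))
s=env.state();print(s)
E
```

```text
pics
top {'fovy': 56.90626175783576, 'cx': 310.2509396981456, 'cy': 239.6757138474523, 'dist': array([-0.10409122,  0.        ,  0.        ,  0.        ,  0.        ]), 'position': array([0.48910463, 0.01962919, 0.8717002 ]), 'attitude': array([ 0.03709979, -0.69985372,  0.71067133, -0.06143819])}
panel_top [299. 237.] 0.84 [0.609 0.012 0.05 ]
weight_grip [140. 320.] 0.55 [0.46  0.304 0.056]
weight [146. 322.] 0.72 [0.454 0.312 0.   ]
panel [300. 241.] 0.84 [0.608 0.009 0.   ]
glue_bottle [462. 306.] 0.89 [ 0.474 -0.312  0.   ]
offcut [132. 213.] 0.91 [0.67  0.348 0.   ]
tape_roll [466. 210.] 0.66 [ 0.67  -0.334  0.   ]
scene {'fovy': 42.54327328524199, 'cx': 327.698459137346, 'cy': 240.48706989424656, 'dist': array([-0.13110217,  0.        ,  0.        ,  0.        ,  0.        ]), 'position': array([ 1.22670108, -0.85309051,  0.77815765]), 'attitude': array([-0.44108484,  0.842065  ,  0.27545179, -0.14316776])}
panel_top [330. 238.] 0.64 [0.607 0.005 0.05 ]
panel_top [357. 182.] 0.31 [0.52  0.234 0.05 ]
weight_grip [351. 160.] 0.95 [0.449 0.314 0.056]
weight [354. 184.] 0.93 [0.469
[... 315 characters left out ...]
5005 ,  1.51741106, -0.02698094,
        0.99630714, -0.02002285]), 'joint_velocities': array([-2.12858182e-04,  3.84586596e-05,  4.32021333e-04, -2.31564096e-03,
        1.95770008e-03,  8.72171922e-04,  9.27521215e-05]), 'joint_torque': array([ 4.90666134e-04, -5.49531376e+01,  1.14315748e+00, -1.86938810e+01,
       -5.23427746e-02,  1.56514649e-02,  9.29156869e-06]), 'tool_pos': array([0.19442891, 0.62024679, 0.21348372]), 'orientation': array([-9.74205256e-06,  1.51336090e-01,  9.88482366e-01,  4.49170461e-06]), 'ft_force': array([ 0.42459562, -0.39142867,  0.09064661]), 'wrist_torque': array([-0.05120386, -0.01033988,  0.00408506]), 'gripper_force': 0.0, 'opening': 0.09405226269417304}
```

View pics/top0.png

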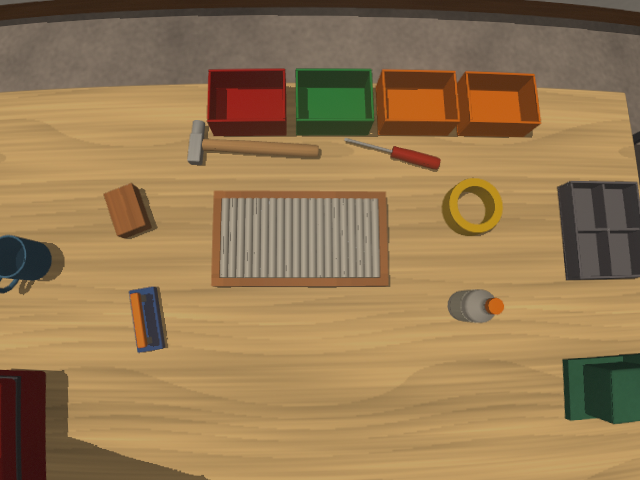

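```bash
python3 - <<'E'
from h import *
im=cv2.imread('pics/top0.png'); hsv=cv2.cvtColor(im,cv2.COLOR_BGR2HSV)
C=cal('top')
def rect(m,z,name):
    m=cv2.morphologyEx(m,cv2.MORPH_OPEN,np.ones((3,3)))
    n,l,s,c=cv2.connectedComponentsWithStats(m)
    for k in np.argsort(-s[1:,4])[:3]+1:
        pts=cv2.findContours((l==k).astype(np.uint8),0,2)[0]
        P=np.array([ray('top',p[0],z,C)[:2]*1000 for p in max(pts,key=len)],np.float32)
        r=cv2.minAreaRect(P); print(name,s[k],np.round(r[0]),np.round(r[1]),round(r[2],1))
rect(cv2.inRange(hsv,(100,90,40),(130,255,255)),.02,'blue')
rect(cv2.inRange(hsv,(5,150,150),(18,255,255)),.064,'orange')
rect(cv2.inRange(hsv,(0,0,190),(180,50,255)),.05,'white')
E
```

```text
blue [ 10 250  17  27 207] [568. 569.] [29. 53.] 83.6
blue [138 345  24   7  85] [406. 298.] [ 8. 45.] 7.9
blue [139 287  15   7  81] [515. 306.] [28. 11.] 89.6
orange [ 387   89   58   32 1755] [ 869. -223.] [ 66. 114.] 1.1
orange [ 468   90   53   33 1589] [ 869. -385.] [108.  68.] 89.9
orange [131 293  14  55 406] [460. 307.] [99. 14.] 9.5
```

The top view shows the panel at pixels (213–388, 192–287), the weight at (148, 319) with its handle at (141, 320), the offcut at (127, 210), and the bottle and tape on the right. I'll move over the panel's left end with the fingers closed.

```bash
python3 -m crank '[0,0,0.022,30,-36,0,255, 0,0,0.022,30,-36,0,255, 0,0,0.022,30,-36,0,255, 0,0,0.022,30,-36,0,255, 0,0,0.022,30,-36,0,255, 0,0,0.022,30,-36,0,255, 0,0,0.022,30,-36,0,255, 0,0,0.022,30,-36,0,255, 0,0,0.022,30,-36,0,255, 0,0,0.022,30,-36,0,255, 0,0,0.022,30,-36,0,255, 0,0,0.022,30,-36,0,255, 0,0,0.022,30,-36,0,255, 0,0,0.022,30,-36,0,255, 0,0,0,-6,0,-40,255, 0,0,0,0,0,-40,255]' 20
python3 - <<'E'
from h import *
im=cv2.imread('pics/top0.png'); C=cal('top')
c=[ray('top',p,.041,C) for p in((214,192),(387,192),(389,286),(212,286))]
print(np.round(c,3),np.mean(c,0)); print(np.degrees(np.arctan2(*(c[0]-c[1])[[1,0]])),np.degrees(np.arctan2(*(c[3]-c[2])[[1,0]])))
cv2.imwrite('pics/wr1.png',env.get_image('wrist'))
E
```

```text
clock: 2.4
tool_pos: [0.6101, 0.1141, 0.1336]
orientation: [0.002, -0.0, 1.0, 0.0]
ft_force: [-0.0, 0.1, -0.2]
opening: 0.0006
gripper_force: 0.0
[[ 0.7    0.173  0.041]
 [ 0.697 -0.161  0.041]
 [ 0.515 -0.157  0.041]
 [ 0.521  0.175  0.041]] [0.60842407 0.00749825 0.041     ]
89.4396991111514 89.08256425715842
```

View pics/wr1.png

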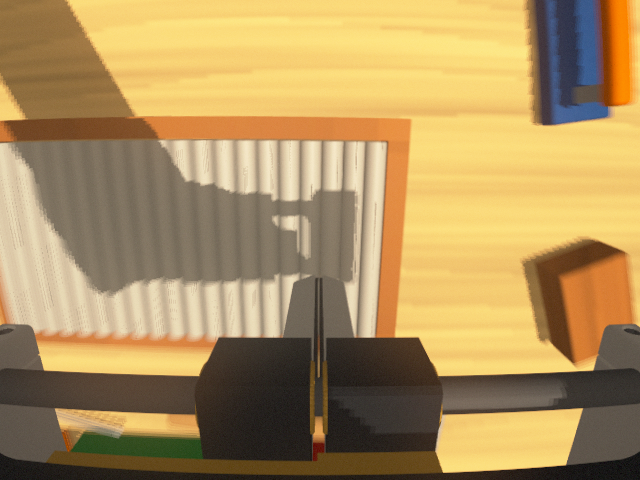

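The wrist view shows the closed fingers at (318, 280), over the panel's left end slats, aligned with the slats. Start probing.

```bash
python3 -m crank '[0,0,0,0,0,-40,255, 0,0,0,0,0,-28,255, 0,0,0,0,0,-7,255, 0,0,0,0,0,-3,255,0,0,0,0,0,0,255]'; python3 -m crank '[0,0,0,0,0,-1,255,0,0,0,0,0,0,255]';python3 -m crank '[0,0,0,0,0,-1,255,0,0,0,0,0,0,255]'
```

```text
clock: 2.95
tool_pos: [0.609, 0.1163, 0.0567]
orientation: [0.0, -0.002, 1.0, -0.0]
ft_force: [-0.9, -0.3, 1.3]
opening: 0.0004
gripper_force: 0.4
clock: 3.15
tool_pos: [0.6097, 0.1165, 0.056]
orientation: [0.002, -0.002, 1.0, 0.0]
ft_force: [-0.1, 0.8, 1.7]
opening: 0.0005
gripper_force: 0.7
clock: 3.35
tool_pos: [0.6096, 0.1165, 0.0544]
orientation: [0.001, -0.002, 1.0, 0.0]
ft_force: [0.4, 0.1, 2.5]
opening: 0.0
gripper_force: 1.5
```

```bash
for i in 1; do :; done; python3 -m crank '[0,0,0,0,0,12,255,0,0,0,0,-30,0,255,0,0,0,0,0,-9,255,0,0,0,0,0,-3,255,0,0,0,0,0,0,255]'; python3 -m crank '[0,0,0,0,0,12,255,0,0,0,0,-30,0,255,0,0,0,0,0,-9,255,0,0,0,0,0,-3,255,0,0,0,0,0,0,255]'; python3 -m crank '[0,0,0,0,0,12,255,0,0,0,0,-30,0,255,0,0,0,0,0,-9,255,0,0,0,0,0,-3,255,0,0,0,0,0,0,255]'; python3 -m crank '[0,0,0,0,0,12,255,0,0,0,0,-30,0,255,0,0,0,0,0,-9,255,0,0,0,0,0,-3,255,0,0,0,0,0,0,255]'
```

```text
clock: 3.85
tool_pos: [0.6085, 0.0853, 0.0535]
orientation: [-0.0, -0.002, 1.0, -0.001]
ft_force: [0.2, -4.3, 4.3]
opening: 0.0003
gripper_force: 3.6
clock: 4.35
tool_pos: [0.6089, 0.0551, 0.0556]
orientation: [0.0, -0.002, 1.0, -0.001]
ft_force: [-2.8, -6.1, 15.6]
opening: 0.0003
gripper_force: 10.5
clock: 4.85
tool_pos: [0.609, 0.0249, 0.0554]
orientation: [0.0, -0.002, 1.0, -0.001]
ft_force: [-3.1, -6.2, 17.5]
opening: 0.0004
gripper_force: 9.0
clock: 5.35
tool_pos: [0.6083, -0.0041, 0.0529]
orientation: [-0.0, -0.002, 1.0, -0.001]
ft_force: [0.1, -6.0, 2.8]
opening: 0.0006
gripper_force: 2.7
```

```bash
python3 -m crank '[0,0,0,0,0,12,255,0,0,0,0,10,0,255,0,0,0,0,0,-9,255,0,0,0,0,0,-3,255,0,0,0,0,0,0,255]'; python3 -m crank '[0,0,0,0,0,12,255,0,0,0,0,8,0,255,0,0,0,0,0,-9,255,0,0,0,0,0,-3,255,0,0,0,0,0,0,255]'; python3 -m crank '[0,0,0,0,0,12,255,0,0,0,0,26,0,255,0,0,0,0,0,-9,255,0,0,0,0,0,-3,255,0,0,0,0,0,0,255]'; python3 -m crank '[0,0,0,0,0,12,255,0,0,0,0,26,0,255,0,0,0,0,0,-9,255,0,0,0,0,0,-3,255,0,0,0,0,0,0,255]';  python3 -m crank '[0,0,0,0,0,12,255,0,0,0,0,8,0,255,0,0,0,0,0,-9,255,0,0,0,0,0,-3,255,0,0,0,0,0,0,255]'
```

```text
clock: 5.85
tool_pos: [0.6083, 0.009, 0.053]
orientation: [-0.0, -0.003, 1.0, 0.001]
ft_force: [-0.6, 3.7, 4.5]
opening: 0.0003
gripper_force: 3.0
clock: 6.35
tool_pos: [0.609, 0.0147, 0.0534]
orientation: [0.0, -0.002, 1.0, 0.0]
ft_force: [-0.1, 1.3, 6.5]
opening: 0.0004
gripper_force: 3.4
clock: 6.85
tool_pos: [0.6095, 0.0418, 0.0565]
orientation: [0.001, -0.003, 1.0, 0.001]
ft_force: [-2.5, 1.6, 13.2]
opening: 0.0005
gripper_force: 6.2
clock: 7.35
tool_pos: [0.609, 0.0688, 0.0558]
orientation: [0.001, -0.003, 1.0, 0.002]
ft_force: [-5.6, 5.6, 24.6]
opening: 0.0004
gripper_force: 12.1
clock: 7.85
tool_pos: [0.6089, 0.0746, 0.0527]
orientation: [0.0, -0.002, 1.0, 0.0]
ft_force: [-0.1, 0.6, 8.2]
opening: 0.0008
gripper_force: 4.3
```

Firm from about y=0.019 to 0.072, so the batten centre is about y=0.045. Next, the weight.

```bash
python3 -m crank '[0,0,0,0,0,50,0,0,0,0,0,0,50,0,0,0,0,0,0,45,0,0,0,0.034,-14,40,0,0,0,0,0.034,-14,40,0,0,0,0,0.034,-14,40,0,0,0,0,0.034,-14,40,0,0,0,0,0.034,-14,40,0,0,0,0,0,0,0,0,0]'
python3 - <<'E'
from h import *
C=cal('wrist'); im=env.get_image('wrist'); cv2.imwrite('pics/wr2.png',im)
for r in env.tip_of('wrist','weight_grip'): print(r,ray('wrist',r['pixel'],.056,C))
hsv=cv2.cvtColor(im,cv2.COLOR_BGR2HSV); m=cv2.inRange(hsv,(5,150,150),(18,255,255))
m=cv2.morphologyEx(m,cv2.MORPH_OPEN,np.ones((5,5)))
n,l,s,c=cv2.connectedComponentsWithStats(m)
for k in np.argsort(-s[1:,4])[:3]+1:
    P=np.array([ray('wrist',p[0],.064,C)[:2]*1000 for p in max(cv2.findContours((l==k).astype(np.uint8),0,2)[0],key=len)],np.float32)
    print(s[k],cv2.minAreaRect(P))
E
```

```text
clock: 8.75
tool_pos: [0.5342, 0.2815, 0.1967]
orientation: [-0.002, -0.092, 0.996, 0.002]
ft_force: [0.6, -0.5, -0.2]
opening: 0.069
gripper_force: 0.0
{'pixel': [365.2, 148.9], 'confidence': 0.77} [0.46041971 0.30664359 0.056     ]
[ 320  324   68   53 3035] ((641.66064453125, 335.462890625), (56.012229919433594, 57.3194580078125), 20.682823181152344)
[ 170  240   26  119 1819] ((618.30615234375, 174.44761657714844), (14.481490135192871, 117.75109100341797), 89.03192901611328)
[ 352   83   18  127 1426] ((460.38262939453125, 301.82904052734375), (97.40190887451172, 10.390521049499512), 9.49033260345459)
```

View pics/wr2.png

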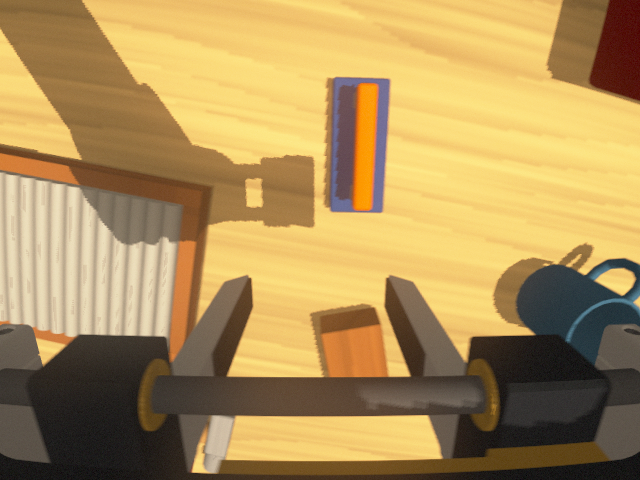

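The wrist view shows the handle at (366, 147), aligned with the jaws. Both cameras agree on (0.460, 0.306), yaw 9.5°. Descend and grip.

```bash
python3 -m crank '[0,0,0,-37,12,0,0,0,0,0,-37,12,0,0,0,0,0,0,0,-40,0,0,0,0,0,0,-40,0,0,0,0,0,0,-20,0,0,0,0,0,0,0,0]'
python3 - <<'E'
from h import *
cv2.imwrite('pics/wr3.png',env.get_image('wrist'))
E
```

```text
clock: 9.45
tool_pos: [0.4633, 0.2942, 0.0951]
orientation: [-0.003, -0.085, 0.996, -0.003]
ft_force: [-0.6, -0.1, -0.4]
opening: 0.0938
gripper_force: 0.0
```

View pics/wr3.png

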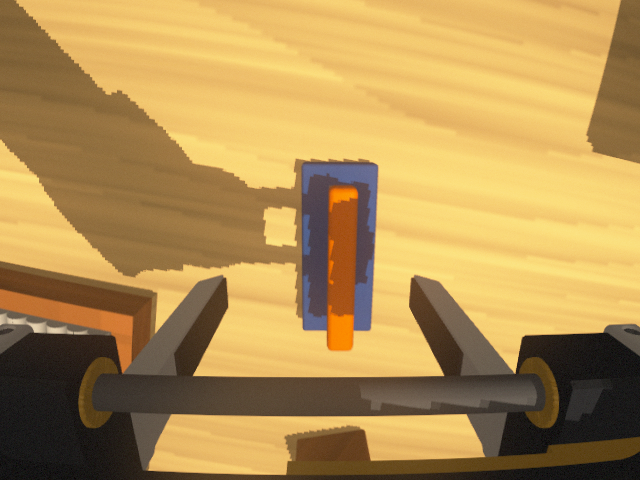

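The handle is at (341, 268), between the open jaws (centre about column 320), so I shift +10 mm in y and descend.

```bash
python3 -m crank '[0,0,0,-3,10,-25,0,0,0,0,0,0,-25,0,0,0,0,0,0,0,0,0,0,0,0,0,0,120,0,0,0,0,0,0,180,0,0,0,0,0,0,255,0,0,0,0,0,0,255,0,0,0,0,0,0,255,0,0,0,0,0,0,255,0,0,0,0,0,0,255]' 40; python3 -m crank '[0,0,0,0,0,4,255,0,0,0,0,0,10,255,0,0,0,0,0,20,255,0,0,0,0,0,0,255]'
```

```text
clock: 10.5
tool_pos: [0.4614, 0.3083, 0.0486]
orientation: [0.0, -0.087, 0.996, 0.0]
ft_force: [-0.2, 0.3, 0.0]
opening: 0.041
gripper_force: 0.0
clock: 10.9
tool_pos: [0.463, 0.3094, 0.085]
orientation: [0.002, -0.087, 0.996, 0.001]
ft_force: [1.2, 0.4, 0.2]
opening: 0.0092
gripper_force: 0.0
```

The fingers closed slower than expected and missed the handle. Reopen, go up and check.

```bash
python3 -m crank '[0,0,0,0,0,15,0,0,0,0,0,0,0,0,0,0,0,0,0,0,0,0,0,0,0,0,0,0,0,0,0,0,0,0,0,0,0,0,0,0,0,0,0,0,0,0,0,0,0]'
python3 - <<'E'
from h import *
C=cal('wrist'); im=env.get_image('wrist'); cv2.imwrite('pics/wr4.png',im)
for r in env.tip_of('wrist','weight_grip'): print(r,ray('wrist',r['pixel'],.056,C))
s=env.state(); p=s['tool_pos']; print(p,proj('wrist',[p[0],p[1],.064],C))
E
```

```text
clock: 11.6
tool_pos: [0.4613, 0.3082, 0.0972]
orientation: [-0.0, -0.087, 0.996, -0.0]
ft_force: [-1.1, -0.4, -0.3]
opening: 0.0617
gripper_force: 0.0
{'pixel': [315.2, 269.7], 'confidence': 0.71} [0.46079152 0.30611271 0.056     ]
{'pixel': [322.0, 465.1], 'confidence': 0.15} [0.60835209 0.33660177 0.056     ]
[0.46136348 0.30820423 0.09729864] [[318.50043162 276.01528149]]
```

View pics/wr4.png

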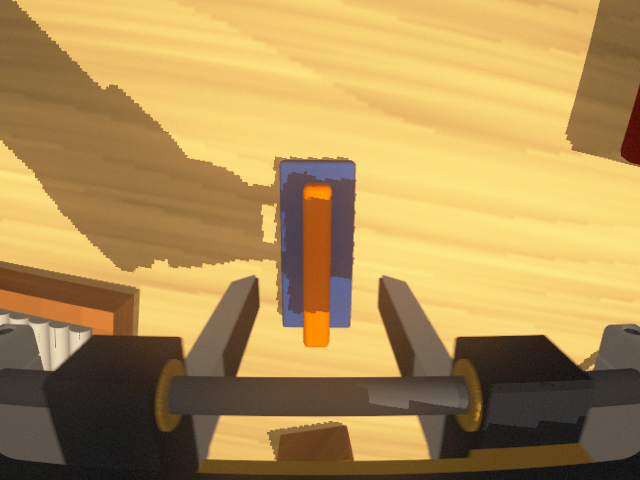

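The weight hasn't moved, and its handle is centred between the jaws at (316, 265). Descend and close for longer.

```bash
python3 -m crank '[0,0,0,0,-1,-25,60,0,0,0,0,-1,-26,60,0,0,0,0,0,0,60,0,0,0,0,0,0,255,0,0,0,0,0,0,255,0,0,0,0,0,0,255,0,0,0,0,0,0,255,0,0,0,0,0,0,255,0,0,0,0,0,0,255,0,0,0,0,0,0,255,0,0,0,0,0,0,255,0,0,0,0,0,0,255,0,0,0,0,0,0,255,0,0,0,0,0,0,255]' 50
```

```text
clock: 13.1
tool_pos: [0.4614, 0.3069, 0.0466]
orientation: [0.0, -0.087, 0.996, 0.0]
ft_force: [-1.0, 1.5, 0.3]
opening: 0.0154
gripper_force: 50.0
```

```bash
python3 -m crank '[0,0,0,0,0,5,255,0,0,0,0,0,15,255,0,0,0,0,0,30,255,0,0,0,0,0,40,255,0,0,0,0,0,10,255,0,0,0,0,0,0,255,0,0,0,0,0,0,255]'
```

```text
clock: 13.8
tool_pos: [0.46, 0.3048, 0.1447]
orientation: [-0.002, -0.087, 0.996, -0.001]
ft_force: [-0.1, 0.3, -10.2]
opening: 0.0156
gripper_force: 50.0
```

```bash
python3 -m crank '[0,0,-0.0225,10,-16,0,255,0,0,-0.0225,19,-32,0,255,0,0,-0.0225,19,-33,0,255,0,0,-0.0225,19,-33,0,255,0,0,-0.0225,19,-33,0,255,0,0,-0.0225,19,-33,0,255,0,0,-0.0225,19,-33,0,255,0,0,-0.0225,15,-30,0,255,0,0,0,9,-17,0,255,0,0,0,0,0,0,255,0,0,0,0,0,0,255,0,0,0,0,0,0,255]'
python3 - <<'E'
from h import *
for n in('top','scene'):
    C=cal(n);cv2.imwrite(f'pics/{n}1.png',env.get_image(n)); p=env.state()['tool_pos']
    for r in env.tip_of(n,'weight_grip')[:1]: print(r,ray(n,r['pixel'],p[2]+.011,C))
print(p,env.state()['orientation'])
E
```

```text
clock: 15.0
tool_pos: [0.6076, 0.0479, 0.1447]
orientation: [-0.002, 0.002, 1.0, 0.0]
ft_force: [-0.5, 0.2, -9.2]
opening: 0.0158
gripper_force: 50.0
{'pixel': [341.3, 185.4], 'confidence': 0.77} [0.60536456 0.04558118 0.15699037]
[0.60870017 0.0476887  0.14599037] [-3.48119226e-04  2.00970892e-03  9.99997909e-01  1.45558364e-04]
```

View pics/scene1.png

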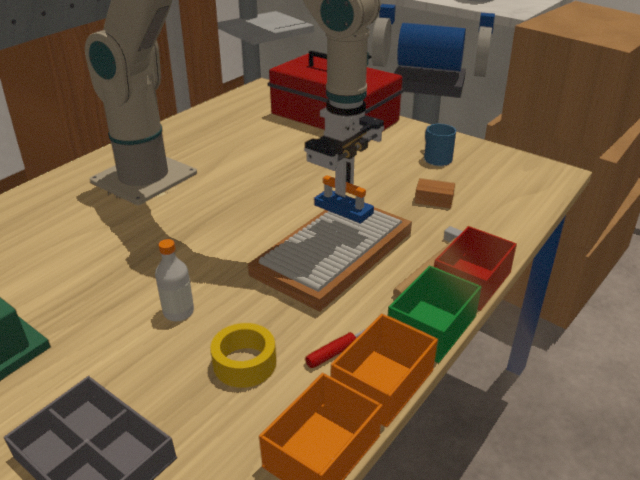

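The scene view shows the weight held level over the panel's left-centre at (343, 205). Lower it gently.

```bash
python3 -m crank '[0,0,0,0,-2,-10,255,0,0,0,0,0,-20,255,0,0,0,0,0,-9,255,0,0,0,0,0,-4,255,0,0,0,0,0,-1,255,0,0,0,0,0,0,255]'; python3 -m crank '[0,0,0,0,0,-1,255,0,0,0,0,0,-1,255,0,0,0,0,0,0,255]';python3 -m crank '[0,0,0,0,0,-1,255,0,0,0,0,0,0,255]'
```

```text
clock: 15.8
tool_pos: [0.6099, 0.0443, 0.1028]
orientation: [0.0, 0.003, 1.0, 0.0]
ft_force: [-0.8, -0.1, -9.1]
opening: 0.0155
gripper_force: 50.0
clock: 16.1
tool_pos: [0.6095, 0.0443, 0.1007]
orientation: [0.0, 0.003, 1.0, 0.0]
ft_force: [-0.2, -0.6, -10.0]
opening: 0.0156
gripper_force: 50.0
clock: 16.3
tool_pos: [0.6094, 0.0443, 0.0995]
orientation: [-0.0, 0.003, 1.0, -0.0]
ft_force: [0.4, 0.7, -10.2]
opening: 0.0156
gripper_force: 50.0
```

```bash
for z in; do :; done; python3 -m crank '[0,0,0,0,0,-1,255,0,0,0,0,0,-1,255,0,0,0,0,0,0,255]'; python3 -m crank '[0,0,0,0,0,-1,255,0,0,0,0,0,0,255]'; python3 -m crank '[0,0,0,0,0,-0.7,255,0,0,0,0,0,0,255]'
```

```text
clock: 16.6
tool_pos: [0.6093, 0.0442, 0.0973]
orientation: [-0.0, 0.003, 1.0, -0.0]
ft_force: [0.6, -0.3, -9.3]
opening: 0.016
gripper_force: 50.0
clock: 16.8
tool_pos: [0.6093, 0.0443, 0.0963]
orientation: [-0.0, 0.003, 1.0, -0.0]
ft_force: [-0.1, -0.6, -10.0]
opening: 0.0158
gripper_force: 50.0
clock: 17.0
tool_pos: [0.6095, 0.0443, 0.096]
orientation: [0.0, 0.003, 1.0, 0.0]
ft_force: [0.0, 0.2, -7.7]
opening: 0.0158
gripper_force: 50.0
```

```bash
python3 -m crank '[0,0,0,0,0,-0.7,255,0,0,0,0,0,0,255]'; python3 -m crank '[0,0,0,0,0,-0.7,255,0,0,0,0,0,0,255]'
```

```text
clock: 17.2
tool_pos: [0.6095, 0.0443, 0.0959]
orientation: [0.0, 0.003, 1.0, 0.0]
ft_force: [-2.6, 0.3, -0.2]
opening: 0.0155
gripper_force: 50.0
clock: 17.4
tool_pos: [0.6096, 0.0443, 0.0959]
orientation: [0.0, 0.003, 1.0, 0.0]
ft_force: [-3.5, 0.2, 6.6]
opening: 0.0156
gripper_force: 50.0
```

It's seated firmly: the full load transferred within about 0.2 mm. Release and retreat.

```bash
python3 -m crank '[0,0,0,0,0,0.7,255,0,0,0,0,0,0,200,0,0,0,0,0,0,170,0,0,0,0,0,0,130,0,0,0,0,0,0,130,0,0,0,0,0,0,130,0,0,0,0,0,0,130,0,0,0,0,0,0,130]'; python3 -m crank '[0,0,0,0,0,5,130,0,0,0,0,0,20,130,0,0,0,0,0,40,130,0,0,0,0,0,50,130,0,0,0,-40,0,20,130,0,0,0,-40,0,0,130,0,0,0,-20,0,0,130,0,0,0,0,0,0,130]'
python3 - <<'E'
from h import *
a=env.get_image('top');b=env.get_image('scene')
C=cal('scene')
for n in('weight_grip','weight'):
  for r in env.tip_of('scene',n)[:1]: print(n,r,ray('scene',r['pixel'],{'weight':.049}.get(n,.105),C))
x,y=343,200
cv2.imwrite('pics/end.png',cv2.resize(b[130:310,230:430],None,fx=3,fy=3,interpolation=2))
E
```

```text
clock: 18.2
tool_pos: [0.6094, 0.0443, 0.095]
orientation: [-0.0, 0.003, 1.0, 0.0]
ft_force: [-0.1, 0.0, -0.6]
opening: 0.0457
gripper_force: 0.0
clock: 19.0
tool_pos: [0.5068, 0.0442, 0.231]
orientation: [-0.0, 0.003, 1.0, -0.0]
ft_force: [0.1, 1.2, -0.1]
opening: 0.0462
gripper_force: 0.0
weight_grip {'pixel': [341.4, 207.3], 'confidence': 0.63} [0.60638168 0.04577107 0.105     ]
weight {'pixel': [344.1, 233.0], 'confidence': 0.85} [0.61884024 0.03937377 0.049     ]
```

View pics/end.png

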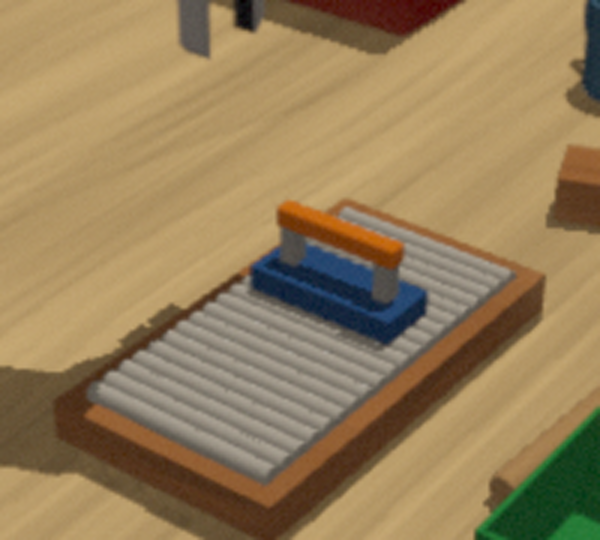

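The weight stands level on the slats, lengthwise and near mid-length (crop pixels (340, 270)), and the gripper is clear.

```bash
python3 -c "
from plant import env
print(env.job_done())"
```

```text
the job is handed in; nothing more can be done
None
```

The weight was set down softly over the batten (found by pressing, centred at about y = 0.045 m), standing level along the slats with the gripper clear; I handed the job in at about 19 s and no verdict was returned.

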